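# Empty the loaded transfer pots into the instrument basket

### The arm

A 6-joint arm with a two-finger parallel gripper is mounted at the origin on the work surface. World frame = base frame: x ahead of the robot, y to its left, z up, the work surface at z = 0. Lengths are in mm, angles in rad, forces in N, time in s.
With the tool pointing down it reaches from about 350 to 975 mm from the base axis. Payload 17.4 kg.
Tool frame: the origin (TCP) lies midway between the tips of the shut fingers; the grasp point (between the pads) lies 19 mm behind it; z points along the fingers, y is the direction in which the jaws open and shut (so a half turn about z gives the same grasp; the last joint's range is limited). The gripper opens to 85 mm and grips with 20 to 120 N. Pads are 22 mm wide; open, the fingers measure 114 mm over their backs; the gripper's body (76 mm by 85 mm) begins 54 mm behind the grasp point. The pads swing forward as they close: fully open they stand 13 mm farther back than shut.
Start: joints at [1.192, 0.116, 1.442, -0, 1.584, -0.038], TCP at [225.621, 636.182, 231.303] pointing down, gripper open.
Joint ranges: [-2.83, 2.83], [-0.83, 2.19], [0.07, 2.5], [-1.14, 4.28], [0.01, 3], [-2.97, 2.97]. Speed limits (rad/s): [1.89, 1.89, 2.22, 3.14, 3.14, 3.14].

### API

Orientations are given as a unit quaternion [w, x, y, z].
In Python, from workcell import sense, viewer, manip, look_for, outline_of, mark_of gives the robot as it stands.
- The arm moves only by the tool arm_command, never from a script. Its argument "deltas" is a list of rows, each a list of 3 entries, a list of its own where there are three numbers: the shift along the tool's x, y, z scaled (see below), then the turn, a rotation vector about the tool's x, y, z scaled (see below), then the closure, from -1 (fully open) to 1 (shut). A call has 1 to 10 rows; each row is the pose to reach, as a shift and turn from the pose commanded when the call began, along the tool's axes at that moment; what a row does not reach only later rows make up. The controller multiplies each number of a shift by 0.25 m and each number of a turn by 45 degrees. A row lasts 1/8 s, in which the tool goes at most 62.5 mm and 10.7 degrees, less where a joint would pass 70% of its speed; a pose out of reach is approached as far as the arm can. A call with a number of a shift or a turn outside -1 to 1 is refused whole. A call with a gripper value outside its range is refused whole. The fingers move at their own pace and stop on an object; "squeeze" is the grip in N (left out, the last holds). Time passes only in rows, so rows that repeat a pose let the fingers close. It gives the time, the measured TCP pose, the force and the opening at its end, in the units of the state.
- sense(): the state, without advancing time (a new reading comes with each control period).
- viewer.grab_frame(name): name is "side" or "top" or "wrist"; returns the picture (384x512x3 uint8, blue, green, red); there is no depth.
- viewer.get_calibration(name): a dict with "vfov" (degrees; the focal length in pixels is half the picture's height over the tangent of half this angle, whatever the lens; pixels are square), "cx", "cy" (the principal point, pixels), "distortion" ([k1, k2, p1, p2, k3] as OpenCV has them; the pictures are not rectified), "cam_to_world" (4x4, takes a point from camera to world coordinates). Camera axes: x right, y up, looking along -z (the intrinsics and any distortion apply to the point x, -y, -z); pixel columns grow to the right and rows downward; lengths in mm; the calibration is good to about 2 mm. A picture is of the moment at which its call begins: read the wrist's pose just before it. get_calibration takes no time and is no camera call; for the wrist camera it gives the pose at the moment of the call.
- manip.hand_in(): hands the job in, once; it reports no verdict.
Trained networks look in the newest picture that a camera, given by its name, has taken for a name from the list of things; names that differ only in an ending like _2 or _b are one class to them, and where a whole thing is asked for, a point or a joint stands for the part that bears it (a point fixed in the world has none). Each returns a list of dicts, best first, with "p" (0 to 1); they miss things now and then, are a little off and sometimes report something else, mostly with a low value. They report only what shows in the picture. A call takes as long as a camera call. They do not tell look-alikes from the thing itself.
- look_for(camera, thing): "centre" ([x, y, z] in mm, in world coordinates, good to about 4 mm: the middle of the surface that is visible of it).
- outline_of(camera, thing): "mask" (384x512 bool, what is visible of it).
- mark_of(camera, thing): "centre" ([x, y, z] in mm, in world coordinates, good to about 4 mm: a listed point, or the origin of a listed thing).
The state is a dict: "t": time; "joint_positions": joint angles; "joint_vel": joint speeds; "tau": joint torques, N m; "tool_pos": TCP position; "ee_rot": TCP orientation; "wrist_force": force on the tool from outside, world axes, zero at the start; "wrist_torque": the same for the moment, N m; "finger_gap": finger opening in mm.
Only numpy, scipy, OpenCV 4.12 (cv2) and the standard library are available. Lean on these libraries where they do the work, as an engineer would, in place of code of your own. Each camera call takes 0.05 s, during which the arm holds its last target. There are 200 camera calls.

### The job

Some of the three closed metal transfer pots came back to the packing station with a steel drill guide still inside, and at least one is empty; you cannot see in, so lift them by their tabs and judge by weight. Tip every loaded pot, flap end down, so that its guide drops into the wire-rimmed basket, but do not tip an empty one. Stand every pot you lifted back upright on the table about where it was.

Things in the scene. Friction and masses are not known exactly. Their poses are not given: they have to be found in the camera images.
- pot_1_grip (a point): Grip point of a closed opaque metal pot, a box 90 (x) x 64 (y) x 55 high. On mid-roof stands a black tab 12 thick (x) x 34 wide (y) x 45 tall; pinch it along x. This point is inside the tab, on its axis, 28 above the roof, 83 above the pot's underside. Pot axes, z up. The -x end is a hinged flap with a dark lip, facing the robot within 25 degrees at the start.
- pot_2_grip (a point): The same point of a second pot, identical outside to pot_1. A loaded pot holds one loose steel drill guide, a block 46 x 26 x 28, out of sight on its flat floor. Tip the pot about 70 degrees, -x end down: the block slides along the floor and drops out over the floor edge of that end. Tops of the standing pots are 100 above the table: carry over them.
- pot_3_grip (a point): The same point of a third pot, identical outside to pot_1. Any pot weighs about 0.2 kg empty (0.18 to 0.22) and about 0.5 kg loaded (0.45 to 0.53). Which pots, and how many, are loaded is not known beforehand; the names tell nothing.
- pot_1_flap (a joint): Angle of pot_1's flap: 0 shut (as at the start), growing as it swings outward, to 1.8. The flap covers the whole -x end, the pot's only opening, and hangs on a slightly stiff hinge at the roof edge. It opens under its own weight as the pot is tipped and stays ajar (about 0.4) when the pot is upright again, which shows that the pot was tipped. Leave it so.
- pot_2_flap (a joint): The same for pot_2's flap.
- pot_3_flap (a joint): The same for pot_3's flap.
- basket: Shallow rectangular instrument basket with a closed dark steel floor and wire rim, fixed to the table, empty at the start: 240 (its x) x 200 (its y) outside, rim 47 above the table, inside about 234 x 194, floor 3 thick. Origin at the centre of its underside, on the table; z up.
There are look-alikes about, which are no part of the job. Leave any orange look-alike of the part that bears pot_2_grip alone.

How it is judged:
By the outcome, as a careful person would: the job done as asked, in the order asked, and still so for the second after the job is handed in, with the robot touching nothing.
It also fails if it takes over 72 s, if anything falls off the work surface, if the arm or the gripper's body presses on something with over 40 N, if the wrist force passes 120 N, or if a joint passes its speed limit or range.

## Working session

There is one attempt and no reset: what is moved stays moved. The work goes in short steps, Python scripts to look and compute and a tool call to move; the robot and the scene stay as the last step left them, time stands still between calls to the robot, and variables do not carry over. Pictures are saved under pics/ and viewed, about 8 in all and at most 12, crops included, and the job is handed in when it is done.

Besides the shell and the picture viewer there is one more tool, called after "Request:" as name(argument=value, ...) on one line, values as JSON. arm_command: Moves the arm, as the interface text tells. Shifts and turns lie within -1 to 1; 1 stands for 0.25 m of shift or 45 degrees of turn. Its arguments: {"type":"object","properties":{"deltas":{"type":"array","items":{"type":"array"}},"squeeze":{"type":"number"}},"required":["deltas"]}

```bash
mkdir -p pics; python3 - <<'E'
from workcell import sense, viewer, look_for, mark_of, outline_of
import cv2, numpy as np
s=sense();print(s['t'],s['tool_pos'],s['ee_rot'],s['wrist_force'],s['finger_gap'])
ims=[]
for c in('top','side'):
    im=viewer.grab_frame(c);ims.append(im)
    K=viewer.get_calibration(c);print(c,K['vfov'],np.round(K['cam_to_world'],3).tolist())
    for f,th in((mark_of,'pot_1_grip'),(mark_of,'basket')):
        for d in f(c,th):print(c,th,np.round(d['centre']),round(d['p'],2))
cv2.imwrite('pics/a.png',ims[0]);cv2.imwrite('pics/b.png',ims[1])
E
```

```text
0.0 [225.53732885 635.99136635 230.55600097] [-1.32864812e-04  1.69564989e-01  9.85518834e-01 -5.69385845e-04] [ 0.15481116 -0.64448126  0.3597307 ] 85.56348071908836
top 56.43436022521539 [[0.028, 0.992, -0.127, 359.145], [-0.999, 0.024, -0.037, -5.236], [-0.034, 0.128, 0.991, 972.353], [0.0, 0.0, 0.0, 1.0]]
top pot_1_grip [ 556. -262.   81.] 0.79
top basket [560. 281.  -0.] 0.62
side 51.96326568622808 [[0.992, 0.083, -0.096, 375.07], [-0.127, 0.652, -0.747, -686.374], [0.0, 0.753, 0.658, 699.1], [0.0, 0.0, 0.0, 1.0]]
side pot_1_grip [ 554. -261.   84.] 0.66
side basket [561. 283.   1.] 0.73
```

View pics/a.png

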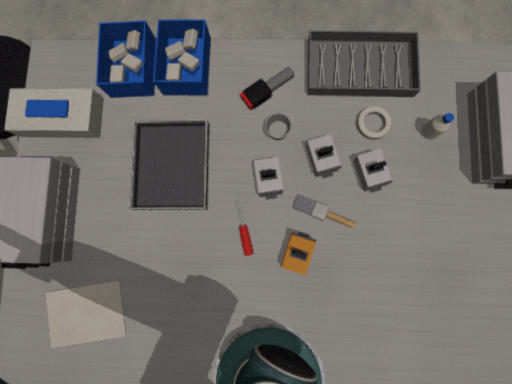

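View pics/b.png

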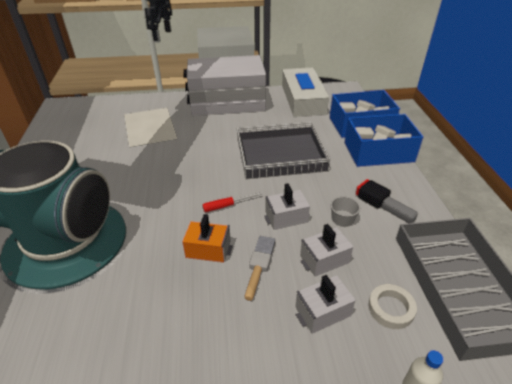

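The top picture shows the basket at (170,165), grey pots at (268,175), (323,153) and (374,168), and the orange look-alike at (298,254), which I will leave alone. The side view agrees: grey pots at (288,208), (327,248), (325,300), orange at (207,240). Next I rectify to the roof plane.

```bash
cat > h.py <<'E'
from workcell import sense, viewer, look_for, mark_of, outline_of
import cv2, numpy as np
def proj(c,P,K=None):
    K=K or viewer.get_calibration(c); T=np.linalg.inv(np.array(K['cam_to_world']))
    p=np.c_[np.reshape(P,(-1,3)),np.ones(len(np.reshape(P,(-1,3))))]@T.T
    p=p[:,:3]*[1,-1,-1]; f=192/np.tan(np.radians(K['vfov']/2))
    A=np.array([[f,0,K['cx']],[0,f,K['cy']],[0,0,1.]])
    return cv2.projectPoints(p,np.zeros(3),np.zeros(3),A,np.array(K['distortion'],float))[0].reshape(-1,2)
def ortho(c,im,z,x0,x1,y0,y1,s):  # row 0 = x1, col 0 = y1
    X,Y=np.meshgrid(np.arange(x1,x0,-1/s),np.arange(y1,y0,-1/s),indexing='ij')
    uv=proj(c,np.stack([X,Y,0*X+z],-1)).reshape(*X.shape,2).astype(np.float32)
    return cv2.remap(im,uv[...,0],uv[...,1],cv2.INTER_CUBIC)
E
python3 - <<'E'
from h import *
T=cv2.imread('pics/a.png');S=cv2.imread('pics/b.png')
a=ortho('top',T,55,430,680,-330,70,2);b=ortho('top',T,100,430,680,-330,70,2)
c=ortho('side',S,55,430,680,-330,70,2)
cv2.imwrite('pics/c.png',cv2.resize(np.vstack([a,c]),None,fx=.6*1,fy=.6)[:600])
cv2.imwrite('pics/c1.png',a)
from scipy.ndimage import label
for cam,im in(('top',T),('side',S)):
    for d in outline_of(cam,'pot_1_grip'):
        m=d['mask'];v,u=np.nonzero(m);print(cam,round(d['p'],2),u.mean().round(1),v.mean().round(1),m.sum())
    for d in look_for(cam,'pot_1_grip'):print(d['centre'],d['p'])
# tab top at z=100: dark blobs
for z,lo,hi in((100,0,45),):
    g=b.max(2); m=(g<hi).astype(np.uint8)
    n,l,st,ce=cv2.connectedComponentsWithStats(m)
    for i in range(1,n):
        if st[i,4]>300:
            pts=np.argwhere(l==i)[:,::-1].astype(np.float32);r=cv2.minAreaRect(pts)
            print('dark',680-ce[i,1]/2,70-ce[i,0]/2,np.round(r[1],0)/2,r[2])
E
```

```text
top 0.8 372.0 170.2 1184
[547.3, -254.7, 51.3] 0.77
side 0.92 323.1 303.5 2283
[550.9, -274.0, 56.6] 0.71
dark 585.9971830985916 -127.53299798792756 [18.  40.5] 71.56504821777344
dark 550.6941787941788 -254.13264033264034 [16.  46.5] 72.89727020263672
dark 526.1301969365427 12.403719912472646 [18.  34.5] 79.87532806396484
```

View pics/c1.png

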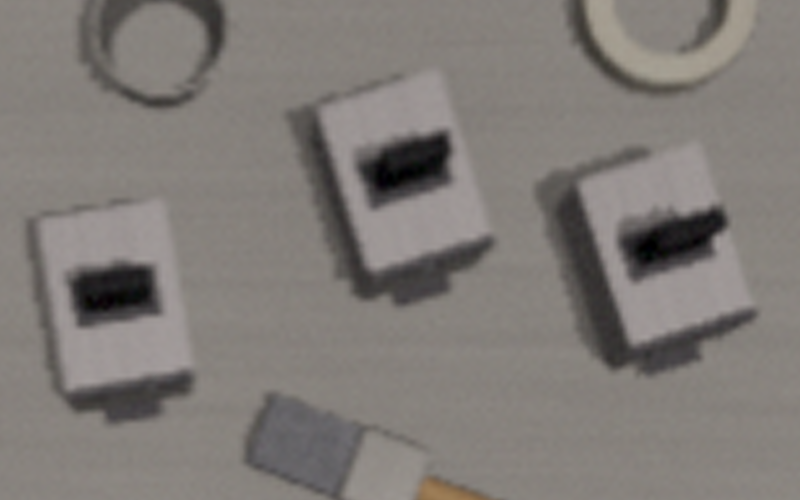

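Roof-plane corners give these pots (centre x, y; yaw):
- A: (533, 12), 9°
- B: (594, -132), 16.5°
- C: (556, -262), 18°

The roof measures 91 × 62 mm against the stated 90 × 64. The network puts C at (555, -261), which agrees. All three are grey with their dark lips facing the robot.

```bash
cat >> h.py <<'E'
from scipy.spatial.transform import Rotation as Ro
def pose(g,yaw,tip=0):
    c,s=np.cos(np.radians(yaw)),np.sin(np.radians(yaw))
    R=Ro.from_matrix(np.array([[-s,c,0],[c,s,0],[0,0,-1.]]).T)*Ro.from_rotvec([-np.radians(tip),0,0])
    return np.array(g)+19*R.as_matrix()[:,2],R
def plan(*tg):
    s=sense();q=s['ee_rot'];R0=Ro.from_quat([*q[1:],q[0]]);p0=np.array(s['tool_pos'])
    print('t',round(s['t'],2),'p',p0.round(1),'F',np.round(s['wrist_force'],2),'gap',round(s['finger_gap'],1),'j',np.round(s['joint_positions'],2))
    pp,pr=p0,R0
    for t in tg:
        p,R=pose(*t);d=R0.inv().apply(p-p0)/250;r=(R0.inv()*R).as_rotvec()/np.radians(45)
        n=max(np.linalg.norm(p-pp)/62.5,np.degrees((pr.inv()*R).magnitude())/10.7)
        print(np.round(d,3),np.round(r,3),'rows',round(n,1),'' if max(abs(d).max(),abs(r).max())<=1 else 'TOO BIG');pp,pr=p,R
E
python3 -c "
from h import *
plan(([330,430,230],40),([440,220,210],28),([533,12,210],9))"
```

```text
t 0.5 p [225.6 636.2 231.3] F [-0.19  0.3   0.66] gap 85.3 j [ 1.19  0.12  1.44  0.    1.58 -0.04]
[-0.669 -0.638  0.081] [-0.    -0.     0.677] rows 3.7 
[-1.365 -1.282  0.161] [-0.    -0.     0.944] rows 3.8 TOO BIG
[-1.993 -1.942  0.161] [-0.    -0.     1.366] rows 3.6 TOO BIG
```

Request:
arm_command(deltas=[[[-0.24, -0.23, 0.02], [0, 0, 0.22], -1], [[-0.48, -0.46, 0.05], [0, 0, 0.45], -1], [[-0.72, -0.7, 0.08], [0, 0, 0.67], -1], [[-0.97, -0.93, 0.1], [0, 0, 0.9], -1], [[-0.97, -0.93, 0.1], [0, 0, 0.9], -1], [[-0.97, -0.93, 0.1], [0, 0, 0.9], -1], [[-0.97, -0.93, 0.1], [0, 0, 0.9], -1]])

```text
t: 1.38
tool_pos: [377.1, 334.8, 206.5]
ee_rot: [0.0, 0.501, 0.865, 0.0]
wrist_force: [-1.2, 0.5, -0.7]
finger_gap: 85.3
```

```bash
python3 -c "
from h import *
plan(([533,12,150],9),([533,12,84],9))"
```

```text
t 1.38 p [377.1 334.8 206.5] F [-1.17  0.45 -0.74] gap 85.3 j [ 0.68 -0.26  1.83 -0.    1.56  0.15]
[-1.43  -0.102  0.302] [ 0.001 -0.     0.463] rows 5.9 TOO BIG
[-1.43  -0.102  0.566] [ 0.001 -0.     0.463] rows 1.1 TOO BIG
```

Request:
arm_command(deltas=[[[-0.24, -0.02, 0], [0, 0, 0.1], -1], [[-0.48, -0.04, 0], [0, 0, 0.2], -1], [[-0.72, -0.06, 0], [0, 0, 0.3], -1], [[-0.96, -0.08, 0], [0, 0, 0.4], -1], [[-1, -0.1, 0], [0, 0, 0.46], -1], [[-1, -0.1, 0], [0, 0, 0.46], -1]])

```text
t: 2.12
tool_pos: [479.7, 107.4, 206.3]
ee_rot: [-0.0, 0.648, 0.762, 0.0]
wrist_force: [0.4, 0.1, -0.4]
finger_gap: 85.1
```

```bash
python3 -c "
from h import *
plan(([533,12,150],9),([533,12,84],9))"
```

```text
t 2.12 p [479.7 107.4 206.3] F [ 0.45  0.05 -0.45] gap 85.1 j [ 0.17 -0.28  1.86  0.    1.57  0.01]
[-0.411  0.149  0.301] [-0.    -0.     0.006] rows 2.1 
[-0.411  0.149  0.565] [-0.    -0.     0.006] rows 1.1
```

Request:
arm_command(deltas=[[[-0.2, 0.07, 0.05], [0, 0, 0], -1], [[-0.41, 0.15, 0.1], [0, 0, 0], -1], [[-0.41, 0.15, 0.1], [0, 0, 0], -1], [[-0.41, 0.15, 0.1], [0, 0, 0], -1]])

```text
t: 2.62
tool_pos: [533.1, 13.5, 181.4]
ee_rot: [-0.0, 0.647, 0.763, 0.0]
wrist_force: [-0.8, -0.6, 0.4]
finger_gap: 85.5
```

```bash
python3 -c "
from h import *
im=viewer.grab_frame('wrist')
for c in [[533,12,100]]: 
  q=proj('wrist',c);print(q)
for d in mark_of('wrist','pot_1_grip'):print(d)
for g,yaw in (([533,12],9),):
  c,s=np.cos(np.radians(yaw)),np.sin(np.radians(yaw))
  for hx,hy,z in((45,32,55),(6,17,100)):
    P=[[g[0]+a*c-b*s,g[1]+a*s+b*c,z] for a,b in((hx,hy),(hx,-hy),(-hx,-hy),(-hx,hy))]
    cv2.polylines(im,[np.int32(proj('wrist',P).round())],True,(0,0,255),1)
cv2.imwrite('pics/d.png',im)
plan(([533,12,110],9),([533,12,84],9))"
```

```text
[[256.4656227  201.85329773]]
t 2.73 p [533.   13.5 181.8] F [-0.3   1.18 -0.26] gap 85.4 j [-0.02 -0.18  1.81  0.    1.51 -0.19]
[-0.006 -0.001  0.363] [ 0.001 -0.     0.009] rows 1.5 
[-0.006 -0.001  0.467] [ 0.001 -0.     0.009] rows 0.4
```

View pics/d.png

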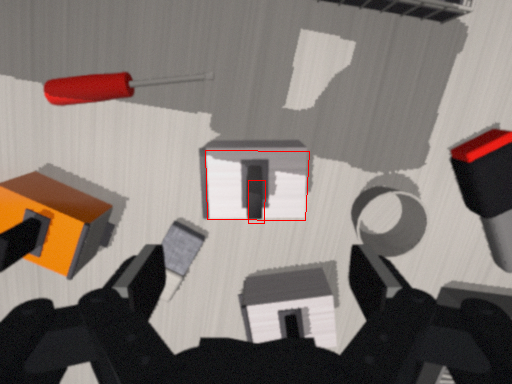

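The wrist view confirms pot A: the drawn roof outline matches the box at (206–308, 150–220). Going down and gripping.

Request:
arm_command(deltas=[[[-0.01, 0, 0.2], [0, 0, 0.01], -1], [[-0.01, 0, 0.38], [0, 0, 0.01], -1], [[-0.01, 0, 0.46], [0, 0, 0.01], -1], [[-0.01, 0, 0.46], [0, 0, 0.01], -1], [[-0.01, 0, 0.46], [0, 0, 0.01], 1], [[-0.01, 0, 0.46], [0, 0, 0.01], 1], [[-0.01, 0, 0.46], [0, 0, 0.01], 1], [[-0.01, 0, 0.46], [0, 0, 0.01], 1], [[-0.01, 0, 0.46], [0, 0, 0.01], 1], [[-0.01, 0, 0.46], [0, 0, 0.01], 1]], squeeze=90)

```text
t: 3.98
tool_pos: [533.5, 9.4, 66.2]
ee_rot: [-0.0, 0.651, 0.759, -0.0]
wrist_force: [-0.4, 0.2, -1.2]
finger_gap: 11.1
```

```bash
python3 -c "
from h import *
plan(([533,12,215],9))"
```

```text
t 3.98 p [533.5   9.4  66.2] F [-0.42  0.16 -1.25] gap 11.1 j [-0.03 -0.1   1.93 -0.    1.31 -0.18]
[ 0.011 -0.001 -0.519] [-0.    -0.    -0.004] rows 2.1
```

Request:
arm_command(deltas=[[[0, 0, -0.1], [0, 0, 0], 1], [[0, 0, -0.25], [0, 0, 0], 1], [[0, 0, -0.4], [0, 0, 0], 1], [[0, 0, -0.52], [0, 0, 0], 1], [[0, 0, -0.52], [0, 0, 0], 1], [[0, 0, -0.52], [0, 0, 0], 1], [[0, 0, -0.52], [0, 0, 0], 1]])

```text
t: 4.85
tool_pos: [533.2, 9.4, 194.7]
ee_rot: [-0.001, 0.651, 0.759, -0.001]
wrist_force: [-0.3, 0.5, -2.1]
finger_gap: 10.7
```

```bash
cat >> h.py <<'E'
def weigh(n=10):
    F=[]
    for _ in range(n):
        viewer.grab_frame('top');F.append(sense()['wrist_force'])
    print('F mean',np.mean(F,0).round(2),'sd',np.std(F,0).round(2))
E
python3 -c "
from h import *
weigh()
plan(([516,190,215],21),([518,230,215],21),([518,230,160],21))"
```

```text
F mean [ 0.05 -0.25 -2.06] sd [0.63 0.47 0.33]
t 5.35 p [533.6   9.3 196.3] F [-0.21 -0.05 -1.53] gap 10.8 j [-0.03 -0.18  1.79 -0.    1.53 -0.18]
[0.725 0.041 0.001] [-0.     0.    -0.271] rows 2.9 
[0.882 0.074 0.001] [-0.     0.    -0.271] rows 0.6 
[0.882 0.074 0.221] [-0.     0.    -0.271] rows 0.9
```

Pot A weighs about 2.06 N (0.21 kg), so it is empty and goes straight back down.

Request:
arm_command(deltas=[[[0, 0, 0.2], [0, 0, 0], 1], [[0, 0, 0.38], [0, 0, 0], 1], [[0, 0, 0.48], [0, 0, 0], 1], [[0, 0, 0.51], [0, 0, 0], 1], [[0, 0, 0.515], [0, 0, 0], 1], [[0, 0, 0.515], [0, 0, 0], 1], [[0, 0, 0.515], [0, 0, 0], -1], [[0, 0, 0.515], [0, 0, 0], -1], [[0, 0, 0.515], [0, 0, 0], -1], [[0, 0, 0.515], [0, 0, 0], -1]])

```text
t: 6.6
tool_pos: [533.7, 9.4, 67.7]
ee_rot: [0.0, 0.651, 0.759, 0.0]
wrist_force: [0.8, -0.0, 0.4]
finger_gap: 81.8
```

```bash
python3 -c "
from h import *
plan(([533,9,200],9),([590,-131,200],16),([594,-132,150],16))"
```

```text
t 6.6 p [533.7   9.4  67.7] F [ 0.76 -0.03  0.41] gap 81.8 j [-0.03 -0.1   1.93 -0.    1.31 -0.18]
[-0.001 -0.003 -0.453] [ 0.     0.    -0.004] rows 1.8 
[-0.589  0.137 -0.453] [ 0.     0.    -0.159] rows 2.4 
[-0.596  0.152 -0.253] [ 0.     0.    -0.159] rows 0.8
```

Request:
arm_command(deltas=[[[0, 0, -0.22], [0, 0, 0], -1], [[0, 0, -0.45], [0, 0, 0], -1], [[0, 0, -0.45], [0, 0, 0], -1], [[-0.2, 0.05, -0.45], [0, 0, -0.05], -1], [[-0.4, 0.1, -0.45], [0, 0, -0.1], -1], [[-0.6, 0.15, -0.45], [0, 0, -0.16], -1], [[-0.6, 0.15, -0.35], [0, 0, -0.16], -1], [[-0.6, 0.15, -0.3], [0, 0, -0.16], -1], [[-0.6, 0.15, -0.3], [0, 0, -0.16], -1]])

```text
t: 7.72
tool_pos: [593.1, -132.5, 141.4]
ee_rot: [-0.001, 0.601, 0.799, -0.0]
wrist_force: [-0.7, 0.4, -0.1]
finger_gap: 85.7
```

```bash
python3 -c "
from h import *
plan(([594,-132,110],16),([594,-132,84],16))"
```

```text
t 7.72 p [ 593.1 -132.5  141.4] F [-0.67  0.45 -0.09] gap 85.7 j [-0.26  0.01  1.7   0.    1.43 -0.54]
[0.001 0.004 0.202] [-0.002 -0.001  0.001] rows 0.8 
[0.001 0.004 0.306] [-0.002 -0.001  0.001] rows 0.4
```

Request:
arm_command(deltas=[[[0, 0, 0.15], [0, 0, 0], -1], [[0, 0, 0.3], [0, 0, 0], -1], [[0, 0, 0.3], [0, 0, 0], -1], [[0, 0, 0.3], [0, 0, 0], 1], [[0, 0, 0.3], [0, 0, 0], 1], [[0, 0, 0.3], [0, 0, 0], 1], [[0, 0, 0.3], [0, 0, 0], 1], [[0, 0, 0.3], [0, 0, 0], 1], [[0, 0, 0.3], [0, 0, 0], 1]], squeeze=90)

```text
t: 8.85
tool_pos: [593.9, -133.2, 68.2]
ee_rot: [0.0, 0.602, 0.799, 0.0]
wrist_force: [-2.4, 0.3, 5.3]
finger_gap: 10.7
```

Request:
arm_command(deltas=[[[0, 0, -0.1], [0, 0, 0], 1], [[0, 0, -0.25], [0, 0, 0], 1], [[0, 0, -0.4], [0, 0, 0], 1], [[0, 0, -0.55], [0, 0, 0], 1], [[0, 0, -0.55], [0, 0, 0], 1], [[0, 0, -0.55], [0, 0, 0], 1], [[0, 0, -0.55], [0, 0, 0], 1]])

```text
t: 9.72
tool_pos: [593.1, -133.0, 202.9]
ee_rot: [-0.001, 0.602, 0.799, -0.001]
wrist_force: [-0.2, -0.2, -5.2]
finger_gap: 10.6
```

```bash
python3 -c "
from h import *
weigh()
plan(([540,60,217],22),([518,240,217],22))"
```

```text
F mean [ 0.33  0.05 -4.48] sd [0.47 0.34 0.31]
t 10.22 p [ 593.7 -133.1  205.1] F [ 0.67 -0.21 -4.86] gap 10.8 j [-0.26 -0.02  1.62  0.    1.54 -0.54]
[0.802 0.007 0.028] [ 0.     0.    -0.133] rows 3.2 
[1.518 0.121 0.028] [ 0.     0.    -0.133] rows 2.9 TOO BIG
```

Pot B reads 4.5 N (0.46 kg), so it is loaded. Carrying it over the basket.

Request:
arm_command(deltas=[[[0.15, 0, 0], [0, 0, -0.05], 1], [[0.35, 0, 0.01], [0, 0, -0.1], 1], [[0.55, 0.01, 0.02], [0, 0, -0.13], 1], [[0.75, 0.01, 0.03], [0, 0, -0.13], 1], [[0.8, 0.01, 0.03], [0, 0, -0.13], 1], [[0.8, 0.01, 0.03], [0, 0, -0.13], 1]])

```text
t: 10.98
tool_pos: [540.9, 60.3, 197.8]
ee_rot: [0.0, 0.56, 0.829, 0.0]
wrist_force: [-0.6, -0.9, -5.6]
finger_gap: 10.9
```

```bash
python3 -c "
from h import *
plan(([512,230,217],24),([512,230,175],24),([512,230,170],24,20),([512,230,165],24,30))"
```

```text
t 10.97 p [540.9  60.3 197.8] F [-0.64 -0.88 -5.6 ] gap 10.9 j [ 0.06 -0.16  1.77 -0.    1.53 -0.32]
[ 0.673  0.147 -0.001] [ 0.     0.    -0.045] rows 2.8 
[0.673 0.147 0.167] [ 0.     0.    -0.045] rows 0.7 
[0.674 0.173 0.182] [-0.444  0.008 -0.045] rows 1.9 
[0.674 0.185 0.197] [-0.666  0.012 -0.044] rows 0.9
```

Request:
arm_command(deltas=[[[0.17, 0.04, 0], [0, 0, -0.01], 1], [[0.37, 0.08, 0], [0, 0, -0.02], 1], [[0.57, 0.13, 0], [0, 0, -0.04], 1], [[0.67, 0.15, 0], [0, 0, -0.04], 1], [[0.67, 0.15, 0], [0, 0, -0.04], 1], [[0.67, 0.16, 0.05], [-0.2, 0, -0.04], 1], [[0.67, 0.17, 0.1], [-0.4, 0, -0.04], 1], [[0.67, 0.18, 0.16], [-0.6, 0, -0.04], 1], [[0.67, 0.18, 0.16], [-0.6, 0, -0.04], 1]])

```text
t: 12.1
tool_pos: [518.8, 229.8, 155.3]
ee_rot: [0.13, 0.533, 0.814, 0.192]
wrist_force: [-1.0, 0.1, -5.0]
finger_gap: 10.6
```

```bash
python3 -c "
from h import *
plan(([512,230,165],24,50),([512,230,160],24,70))"
```

```text
t 12.1 p [518.8 229.8 155.3] F [-1.05  0.07 -4.96] gap 10.6 j [ 0.37 -0.38  2.06  0.02  0.99 -0.05]
[0.012 0.025 0.024] [-0.516  0.015 -0.002] rows 2.2 
[0.012 0.039 0.028] [-0.961  0.015  0.   ] rows 1.9
```

Request:
arm_command(deltas=[[[0.01, 0.01, 0.01], [-0.2, 0, 0], 1], [[0.01, 0.02, 0.02], [-0.4, 0.01, 0], 1], [[0.01, 0.03, 0.02], [-0.6, 0.01, 0], 1], [[0.01, 0.03, 0.02], [-0.8, 0.01, 0], 1], [[0.01, 0.04, 0.02], [-0.97, 0.01, 0], 1], [[0.01, 0.04, 0.02], [-0.97, 0.01, 0], 1], [[0.01, 0.04, 0.02], [-0.97, 0.01, 0], 1], [[0.01, 0.04, 0.02], [-0.97, 0.01, 0], 1], [[0.01, 0.04, 0.02], [-0.97, 0.01, 0], 1]])

```text
t: 13.22
tool_pos: [530.3, 239.4, 159.1]
ee_rot: [0.315, 0.444, 0.685, 0.485]
wrist_force: [0.9, -0.3, -1.8]
finger_gap: 11.1
```

```bash
python3 -c "
from h import *
weigh(6)
im=[viewer.grab_frame(c) for c in('side','top')]
cv2.imwrite('pics/e.png',np.hstack([cv2.resize(im[0][60:260,170:420],None,fx=1.6,fy=1.6),cv2.resize(im[1][60:260,70:320],None,fx=1.6,fy=1.6)]))
plan(([512,230,160],24,70),([512,230,200],24,28))"
```

```text
F mean [ 0.12 -0.17 -2.41] sd [0.38 0.52 0.64]
t 13.62 p [529.5 238.9 157.7] F [ 0.03  0.19 -1.59] gap 10.6 j [ 0.35 -0.61  2.48  1.06  0.08 -1.09]
[-0.004 -0.018 -0.001] [0.014 0.002 0.002] rows 0.1 
[-0.004  0.082 -0.074] [0.948 0.003 0.002] rows 3.9
```

View pics/e.png

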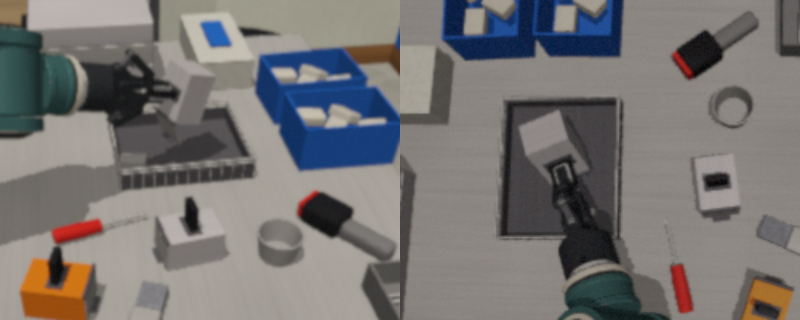

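The force has dropped to 2.4 N and the block shows in the basket at (133,158) in the side crop, so the guide is out. Bringing the pot upright again.

Request:
arm_command(deltas=[[[0, 0, -0.02], [0.15, 0, 0], 1], [[0, 0.02, -0.04], [0.35, 0, 0], 1], [[0, 0.04, -0.06], [0.55, 0, 0], 1], [[0, 0.06, -0.07], [0.75, 0, 0], 1], [[0, 0.08, -0.07], [0.95, 0, 0], 1], [[0, 0.08, -0.07], [0.95, 0, 0], 1], [[0, 0.08, -0.07], [0.95, 0, 0], 1]])

```text
t: 14.5
tool_pos: [521.3, 235.3, 182.7]
ee_rot: [0.132, 0.529, 0.814, 0.201]
wrist_force: [0.3, 0.2, -2.3]
finger_gap: 10.6
```

```bash
python3 -c "
from h import *
plan(([512,230,215],24,0),([540,50,217],20,0))"
```

```text
t 14.5 p [521.3 235.3 182.7] F [ 0.3   0.23 -2.32] gap 10.6 j [ 0.37 -0.4   2.03  0.02  1.02 -0.06]
[-0.004 -0.013 -0.067] [ 0.62   0.003 -0.001] rows 2.6 
[-0.708 -0.178 -0.161] [ 0.62  -0.018  0.087] rows 2.9
```

Request:
arm_command(deltas=[[[0, -0.01, -0.03], [0.2, 0, 0], 1], [[0, -0.01, -0.05], [0.4, 0, 0], 1], [[0, -0.01, -0.07], [0.62, 0, 0], 1], [[-0.18, -0.05, -0.09], [0.62, 0, 0.02], 1], [[-0.36, -0.09, -0.12], [0.62, -0.01, 0.04], 1], [[-0.54, -0.14, -0.14], [0.62, -0.02, 0.06], 1], [[-0.71, -0.18, -0.16], [0.62, -0.02, 0.09], 1], [[-0.71, -0.18, -0.16], [0.62, -0.02, 0.09], 1], [[-0.71, -0.18, -0.16], [0.62, -0.02, 0.09], 1]])

```text
t: 15.62
tool_pos: [538.6, 49.0, 196.5]
ee_rot: [0.0, 0.575, 0.818, 0.0]
wrist_force: [-0.3, 0.5, -1.1]
finger_gap: 10.6
```

```bash
python3 -c "
from h import *
plan(([594,-133,217],16),([594,-133,95],16),([594,-133,87.2],16))"
```

```text
t 15.62 p [538.6  49.  196.5] F [-0.31  0.51 -1.15] gap 10.6 j [ 0.04 -0.17  1.78 -0.    1.53 -0.3 ]
[-0.76  -0.038 -0.006] [0.001 0.001 0.085] rows 3.0 
[-0.76  -0.039  0.482] [0.001 0.001 0.085] rows 2.0 
[-0.76  -0.039  0.514] [0.001 0.001 0.085] rows 0.1
```

Request:
arm_command(deltas=[[[-0.2, -0.01, 0], [0, 0, 0.02], 1], [[-0.4, -0.02, 0], [0, 0, 0.04], 1], [[-0.6, -0.03, 0], [0, 0, 0.06], 1], [[-0.76, -0.04, 0], [0, 0, 0.085], 1], [[-0.76, -0.04, 0], [0, 0, 0.085], 1], [[-0.76, -0.04, 0.2], [0, 0, 0.085], 1], [[-0.76, -0.04, 0.38], [0, 0, 0.085], 1], [[-0.76, -0.04, 0.48], [0, 0, 0.085], 1], [[-0.76, -0.04, 0.48], [0, 0, 0.085], 1]])

```text
t: 16.75
tool_pos: [593.0, -131.5, 75.2]
ee_rot: [-0.001, 0.601, 0.799, -0.001]
wrist_force: [0.6, 0.7, -2.4]
finger_gap: 10.9
```

```bash
python3 -c "
from h import *
plan(([594,-133,87.2],16))"
```

```text
t 16.75 p [ 593.  -131.5   75.2] F [ 0.57  0.68 -2.4 ] gap 10.9 j [-0.26  0.06  1.76 -0.    1.32 -0.54]
[-0.007  0.002  0.028] [-0.003 -0.002  0.002] rows 0.1
```

Request:
arm_command(deltas=[[[-0.005, 0, 0.015], [0, 0, 0], 1], [[-0.005, 0, 0.028], [0, 0, 0], 1], [[-0.005, 0, 0.028], [0, 0, 0], 1]])

```text
t: 17.12
tool_pos: [594.6, -134.5, 70.5]
ee_rot: [0.0, 0.602, 0.799, -0.0]
wrist_force: [1.3, -1.0, -2.1]
finger_gap: 10.7
```

```bash
python3 -c "
from h import *
weigh(3)
im=viewer.grab_frame('side')
cv2.imwrite('pics/f.png',cv2.resize(im[180:350,240:400],None,fx=3,fy=3,interpolation=cv2.INTER_CUBIC))
plan(([594,-133,87.2],16))"
```

```text
F mean [-0.26  0.46 -1.47] sd [0.31 0.62 0.15]
t 17.32 p [ 594.5 -134.6   70.4] F [-1.04  0.43 -1.78] gap 10.7 j [-0.26  0.06  1.76 -0.    1.31 -0.54]
[ 0.007 -0.     0.009] [0.    0.001 0.   ] rows 0.0
```

View pics/f.png

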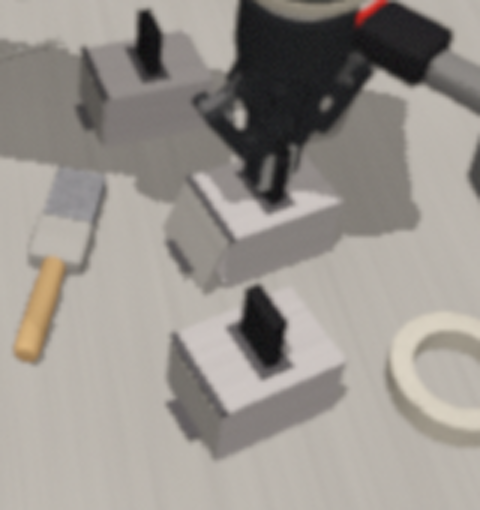

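Pot B hangs level just above the table at its place, with its flap ajar (crop at 200,230). Lowering the last 2 mm and releasing.

Request:
arm_command(deltas=[[[0, 0, 0.008], [0, 0, 0], 1], [[0, 0, 0.01], [0, 0, 0], 1], [[0, 0, 0.01], [0, 0, 0], 1], [[0, 0, 0.01], [0, 0, 0], -1], [[0, 0, 0.01], [0, 0, 0], -1], [[0, 0, 0.01], [0, 0, 0], -1], [[0, 0, 0.01], [0, 0, 0], -1], [[0, 0, -0.2], [0, 0, 0], -1], [[0, 0, -0.4], [0, 0, 0], -1], [[0, 0, -0.5], [0, 0, 0], -1]])

```text
t: 18.58
tool_pos: [595.0, -134.6, 198.3]
ee_rot: [0.002, 0.602, 0.799, 0.0]
wrist_force: [0.4, -0.1, 0.1]
finger_gap: 85.7
```

```bash
python3 -c "
from h import *
plan(([556,-262,200],18),([556,-262,110],18),([556,-262,86],18))"
```

```text
t 18.57 p [ 595.  -134.6  198.3] F [ 0.37 -0.06  0.11] gap 85.7 j [-0.26 -0.02  1.63 -0.    1.52 -0.54]
[-0.447 -0.291  0.07 ] [ 0.003  0.003 -0.044] rows 2.2 
[-0.446 -0.292  0.43 ] [ 0.003  0.003 -0.044] rows 1.4 
[-0.446 -0.292  0.526] [ 0.003  0.003 -0.044] rows 0.4
```

Request:
arm_command(deltas=[[[-0.22, -0.15, 0], [0, 0, -0.02], -1], [[-0.45, -0.29, 0], [0, 0, -0.04], -1], [[-0.45, -0.29, 0.02], [0, 0, -0.04], -1], [[-0.45, -0.29, 0.2], [0, 0, -0.04], -1], [[-0.45, -0.29, 0.38], [0, 0, -0.04], -1], [[-0.45, -0.29, 0.52], [0, 0, -0.04], -1], [[-0.45, -0.29, 0.52], [0, 0, -0.04], -1], [[-0.45, -0.29, 0.52], [0, 0, -0.04], -1]])

```text
t: 19.58
tool_pos: [556.5, -262.6, 66.8]
ee_rot: [0.001, 0.589, 0.808, -0.0]
wrist_force: [-0.1, 0.2, -0.3]
finger_gap: 85.4
```

Request:
arm_command(deltas=[[[0, 0, 0], [0, 0, 0], 1], [[0, 0, 0], [0, 0, 0], 1], [[0, 0, 0], [0, 0, 0], 1], [[0, 0, 0], [0, 0, 0], 1], [[0, 0, 0], [0, 0, 0], 1], [[0, 0, 0], [0, 0, 0], 1]], squeeze=90)

```text
t: 20.32
tool_pos: [555.8, -262.6, 65.3]
ee_rot: [0.0, 0.589, 0.808, -0.0]
wrist_force: [1.7, -0.3, 0.8]
finger_gap: 11.3
```

Request:
arm_command(deltas=[[[0, 0, -0.1], [0, 0, 0], 1], [[0, 0, -0.25], [0, 0, 0], 1], [[0, 0, -0.4], [0, 0, 0], 1], [[0, 0, -0.55], [0, 0, 0], 1], [[0, 0, -0.6], [0, 0, 0], 1], [[0, 0, -0.6], [0, 0, 0], 1], [[0, 0, -0.6], [0, 0, 0], 1]])

```text
t: 21.2
tool_pos: [555.2, -262.3, 212.9]
ee_rot: [-0.001, 0.589, 0.808, -0.0]
wrist_force: [-0.1, -0.3, -5.1]
finger_gap: 11.0
```

```bash
python3 -c "
from h import *
weigh()
plan(([540,-40,225],20),([540,270,225],26))"
```

```text
F mean [-0.06 -0.09 -4.68] sd [0.61 0.44 0.56]
t 21.7 p [ 555.7 -262.6  215.1] F [ 0.39 -0.31 -4.29] gap 11.0 j [-0.48 -0.01  1.6  -0.    1.55 -0.79]
[0.867 0.212 0.036] [-0.     0.001 -0.049] rows 3.6 
[2.047 0.592 0.035] [-0.     0.001 -0.182] rows 5.0 TOO BIG
```

Pot C reads 4.7 N, so it is loaded too.

Request:
arm_command(deltas=[[[0.15, 0.04, 0], [0, 0, -0.01], 1], [[0.35, 0.08, 0], [0, 0, -0.02], 1], [[0.55, 0.13, 0], [0, 0, -0.03], 1], [[0.75, 0.18, 0], [0, 0, -0.04], 1], [[0.95, 0.23, 0], [0, 0, -0.05], 1], [[0.95, 0.23, 0], [0, 0, -0.05], 1], [[0.95, 0.23, 0], [0, 0, -0.05], 1]])

```text
t: 22.58
tool_pos: [537.9, -18.8, 215.1]
ee_rot: [0.0, 0.573, 0.82, -0.0]
wrist_force: [0.3, 1.1, -4.5]
finger_gap: 10.8
```

```bash
python3 -c "
from h import *
plan(([540,205,225],24),([540,280,225],26))"
```

```text
t 22.57 p [537.9 -18.8 215.1] F [ 0.33  1.08 -4.5 ] gap 10.8 j [-0.08 -0.18  1.76 -0.    1.56 -0.43]
[0.838 0.316 0.036] [-0.     0.001 -0.087] rows 3.6 
[1.12  0.419 0.036] [-0.     0.001 -0.131] rows 1.2 TOO BIG
```

Request:
arm_command(deltas=[[[0.2, 0.08, 0], [0, 0, -0.02], 1], [[0.4, 0.15, 0], [0, 0, -0.04], 1], [[0.6, 0.22, 0], [0, 0, -0.07], 1], [[0.8, 0.3, 0], [0, 0, -0.09], 1], [[0.98, 0.37, 0.02], [0, 0, -0.13], 1], [[0.98, 0.37, 0.02], [0, 0, -0.13], 1], [[0.98, 0.37, 0.02], [0, 0, -0.13], 1]])

```text
t: 23.45
tool_pos: [541.1, 242.1, 209.7]
ee_rot: [0.0, 0.531, 0.847, -0.001]
wrist_force: [-0.2, -0.9, -4.5]
finger_gap: 10.5
```

```bash
python3 -c "
from h import *
plan(([538,282,200],26),([538,282,175],26,30),([538,282,165],26,43))"
```

```text
t 23.45 p [541.1 242.1 209.7] F [-0.24 -0.88 -4.45] gap 10.5 j [ 0.38 -0.06  1.65 -0.    1.55 -0.07]
[0.149 0.058 0.114] [-0.001  0.001 -0.003] rows 0.8 
[0.149 0.097 0.204] [-0.668  0.002 -0.003] rows 2.8 
[0.149 0.11  0.234] [-0.957  0.002 -0.003] rows 1.2
```

Request:
arm_command(deltas=[[[0.15, 0.06, 0.02], [0, 0, 0], 1], [[0.15, 0.07, 0.08], [-0.2, 0, 0], 1], [[0.15, 0.08, 0.14], [-0.4, 0, 0], 1], [[0.15, 0.1, 0.19], [-0.6, 0, 0], 1], [[0.15, 0.1, 0.2], [-0.65, 0, 0], 1], [[0.15, 0.1, 0.2], [-0.65, 0, 0], 1]])

```text
t: 24.2
tool_pos: [546.7, 286.0, 159.7]
ee_rot: [0.134, 0.514, 0.82, 0.213]
wrist_force: [0.4, -0.1, -4.6]
finger_gap: 11.0
```

```bash
python3 -c "
from h import *
plan(([538,282,165],26,50),([538,282,160],26,71))"
```

```text
t 24.2 p [546.7 286.  159.7] F [ 0.39 -0.1  -4.59] gap 11.0 j [ 0.44 -0.28  1.99  0.01  0.92 -0.01]
[0.001 0.004 0.034] [-0.462  0.004 -0.003] rows 1.9 
[0.001 0.018 0.037] [-0.929  0.004 -0.002] rows 2.0
```

Request:
arm_command(deltas=[[[0, 0, 0.02], [-0.2, 0, 0], 1], [[0, 0, 0.03], [-0.4, 0, 0], 1], [[0, 0.01, 0.035], [-0.6, 0, 0], 1], [[0, 0.01, 0.035], [-0.8, 0, 0], 1], [[0, 0.02, 0.035], [-0.94, 0, 0], 1], [[0, 0.02, 0.035], [-0.94, 0, 0], 1], [[0, 0.02, 0.035], [-0.94, 0, 0], 1], [[0, 0.02, 0.035], [-0.94, 0, 0], 1], [[0, 0.02, 0.035], [-0.94, 0, 0], 1]])

```text
t: 25.32
tool_pos: [550.5, 291.6, 164.7]
ee_rot: [0.3, 0.43, 0.696, 0.491]
wrist_force: [-1.1, 0.1, -2.0]
finger_gap: 10.5
```

```bash
python3 -c "
from h import *
weigh(6)
plan(([538,282,200],26,29))"
```

```text
F mean [ 0.03  0.43 -1.93] sd [0.28 0.46 0.58]
t 25.62 p [549.8 291.6 163.5] F [ 0.52 -0.35 -1.69] gap 11.0 j [ 0.43 -0.47  2.38  1.5   0.03 -1.51]
[-0.013  0.067 -0.048] [ 0.914 -0.015  0.006] rows 3.8
```

Its guide has dropped (1.9 N left). Returning pot C.

Request:
arm_command(deltas=[[[0, 0, -0.02], [0.15, 0, 0], 1], [[0, 0.02, -0.04], [0.35, 0, 0], 1], [[0, 0.04, -0.05], [0.55, 0, 0], 1], [[0, 0.06, -0.06], [0.75, 0, 0], 1], [[-0.01, 0.07, -0.06], [0.91, -0.01, 0], 1], [[-0.01, 0.07, -0.06], [0.91, -0.01, 0], 1], [[-0.01, 0.07, -0.06], [0.91, -0.01, 0], 1]])

```text
t: 26.5
tool_pos: [544.4, 284.3, 186.2]
ee_rot: [0.135, 0.512, 0.821, 0.211]
wrist_force: [0.1, -0.3, -2.7]
finger_gap: 11.0
```

```bash
python3 -c "
from h import *
plan(([538,282,235],26,0),([540,80,235],22,0))"
```

```text
t 26.5 p [544.4 284.3 186.2] F [ 0.08 -0.34 -2.66] gap 11.0 j [ 0.44 -0.3   1.96  0.    0.98 -0.02]
[ 0.002  0.034 -0.117] [0.644 0.006 0.002] rows 2.7 
[-0.727 -0.271 -0.283] [ 0.644 -0.017  0.089] rows 3.2
```

Request:
arm_command(deltas=[[[0, 0.01, -0.04], [0.2, 0, 0], 1], [[0, 0.02, -0.08], [0.4, 0, 0], 1], [[0, 0.03, -0.12], [0.64, 0, 0], 1], [[-0.18, -0.04, -0.16], [0.64, 0, 0.02], 1], [[-0.36, -0.12, -0.2], [0.64, -0.01, 0.04], 1], [[-0.54, -0.19, -0.24], [0.64, -0.01, 0.06], 1], [[-0.73, -0.27, -0.28], [0.64, -0.02, 0.09], 1], [[-0.73, -0.27, -0.28], [0.64, -0.02, 0.09], 1], [[-0.73, -0.27, -0.28], [0.64, -0.02, 0.09], 1]])

```text
t: 27.62
tool_pos: [541.1, 80.0, 212.9]
ee_rot: [0.002, 0.559, 0.829, 0.002]
wrist_force: [0.2, -0.0, -1.3]
finger_gap: 11.0
```

```bash
python3 -c "
from h import *
plan(([546,-130,235],19.8),([555.8,-262.6,235],17.8))"
```

```text
t 27.62 p [541.1  80.  212.9] F [ 0.22 -0.03 -1.34] gap 11.0 j [ 0.1  -0.16  1.75  0.    1.55 -0.29]
[-0.786 -0.297 -0.013] [0.007 0.001 0.05 ] rows 3.4 
[-1.292 -0.46  -0.014] [0.007 0.    0.095] rows 2.1 TOO BIG
```

Request:
arm_command(deltas=[[[-0.2, -0.07, 0], [0, 0, 0.01], 1], [[-0.4, -0.15, 0], [0, 0, 0.02], 1], [[-0.6, -0.22, 0], [0, 0, 0.04], 1], [[-0.8, -0.3, 0], [0, 0, 0.05], 1], [[-0.98, -0.35, 0], [0, 0, 0.07], 1], [[-0.98, -0.35, 0], [0, 0, 0.07], 1], [[-0.98, -0.35, 0], [0, 0, 0.07], 1]])

```text
t: 28.5
tool_pos: [552.9, -178.4, 211.5]
ee_rot: [0.001, 0.58, 0.815, 0.003]
wrist_force: [-1.0, 0.7, -1.9]
finger_gap: 10.7
```

```bash
python3 -c "
from h import *
plan(([555.8,-262.6,235],17.8),([555.8,-262.6,90],17.8))"
```

```text
t 28.5 p [ 552.9 -178.4  211.5] F [-1.    0.69 -1.91] gap 10.7 j [-0.36 -0.08  1.68  0.    1.55 -0.69]
[-0.322 -0.099 -0.019] [ 0.006 -0.003  0.029] rows 1.4 
[-0.323 -0.102  0.561] [ 0.006 -0.003  0.029] rows 2.3
```

Request:
arm_command(deltas=[[[-0.16, -0.05, 0], [0, 0, 0.01], 1], [[-0.32, -0.1, 0], [0.01, 0, 0.03], 1], [[-0.32, -0.1, 0], [0.01, 0, 0.03], 1], [[-0.32, -0.1, 0.2], [0.01, 0, 0.03], 1], [[-0.32, -0.1, 0.4], [0.01, 0, 0.03], 1], [[-0.32, -0.1, 0.52], [0.01, 0, 0.03], 1], [[-0.32, -0.1, 0.56], [0.01, 0, 0.03], 1], [[-0.32, -0.1, 0.56], [0.01, 0, 0.03], 1]])

```text
t: 29.5
tool_pos: [556.3, -261.4, 71.8]
ee_rot: [-0.002, 0.589, 0.808, -0.0]
wrist_force: [-0.3, 0.6, -1.6]
finger_gap: 10.5
```

```bash
python3 -c "
from h import *
plan(([555.8,-262.6,85.3],17.8))"
```

```text
t 29.5 p [ 556.3 -261.4   71.8] F [-0.28  0.55 -1.65] gap 10.5 j [-0.48  0.08  1.75  0.    1.32 -0.79]
[-0.004 -0.003  0.022] [-0.003 -0.003  0.   ] rows 0.1
```

Request:
arm_command(deltas=[[[0, 0, 0.012], [0, 0, 0], 1], [[0, 0, 0.022], [0, 0, 0], 1], [[0, 0, 0.022], [0, 0, 0], 1], [[0, 0, 0.022], [0, 0, 0], 1]])

```text
t: 30.0
tool_pos: [555.9, -262.3, 66.0]
ee_rot: [-0.002, 0.59, 0.808, -0.0]
wrist_force: [0.4, -0.3, -2.2]
finger_gap: 10.7
```

```bash
python3 -c "
from h import *
weigh(3)
plan(([555.8,-262.6,85.3],17.8))"
```

```text
F mean [ 0.27 -0.64 -1.8 ] sd [0.36 0.3  0.21]
t 30.15 p [ 555.9 -262.2   65.8] F [ 0.74 -1.06 -1.75] gap 10.8 j [-0.48  0.08  1.75  0.    1.31 -0.79]
[-0.001 -0.001 -0.002] [-0.003 -0.003 -0.001] rows 0.0
```

Request:
arm_command(deltas=[[[0, 0, 0.004], [0, 0, 0], 1], [[0, 0, 0.007], [0, 0, 0], 1], [[0, 0, 0.007], [0, 0, 0], 1], [[0, 0, 0.007], [0, 0, 0], 1]])

```text
t: 30.65
tool_pos: [556.1, -262.3, 65.3]
ee_rot: [-0.001, 0.59, 0.808, 0.0]
wrist_force: [-4.3, 3.1, 10.5]
finger_gap: 11.5
```

Request:
arm_command(deltas=[[[0, 0, 0], [0, 0, 0], -1], [[0, 0, 0], [0, 0, 0], -1], [[0, 0, 0], [0, 0, 0], -1], [[0, 0, 0], [0, 0, 0], -1], [[0, 0, -0.2], [0, 0, 0], -1], [[0, 0, -0.4], [0, 0, 0], -1], [[0, 0, -0.6], [0, 0, 0], -1], [[0, 0, -0.8], [0, 0, 0], -1], [[0, 0, -0.9], [0, 0, 0], -1]])

```text
t: 31.78
tool_pos: [556.8, -262.8, 292.3]
ee_rot: [-0.0, 0.59, 0.808, 0.0]
wrist_force: [1.0, 0.0, 0.5]
finger_gap: 85.3
```

Request:
arm_command(deltas=[[[-0.2, 0, 0], [0, 0, 0], -1], [[-0.4, 0, 0], [0, 0, 0], -1], [[-0.6, 0, 0], [0, 0, 0], -1], [[-0.6, 0, 0], [0, 0, 0], -1], [[-0.6, 0, 0], [0, 0, 0], -1]])

```text
t: 32.4
tool_pos: [602.1, -405.3, 288.3]
ee_rot: [-0.002, 0.59, 0.808, 0.0]
wrist_force: [0.6, 0.1, 1.3]
finger_gap: 85.6
```

```bash
python3 -c "
from h import *
t=viewer.grab_frame('top');s=viewer.grab_frame('side')
r=lambda a:cv2.resize(a,(400,300),interpolation=cv2.INTER_CUBIC)
o=ortho('top',t,55,430,680,-330,70,2)
cv2.imwrite('pics/g.png',np.vstack([np.hstack([r(s[110:350,220:420]),r(t[100:230,115:288])]),cv2.resize(o,(480,300))[:, :].copy() if 0 else np.hstack([cv2.resize(o,(480,300)),np.zeros((300,320,3),np.uint8)])]))
plan()"
```

```text
t 32.5 p [ 602.2 -404.6  289.1] F [-0.87  0.94  0.45] gap 85.1 j [-0.63  0.22  1.23  0.    1.69 -0.94]
```

View pics/g.png

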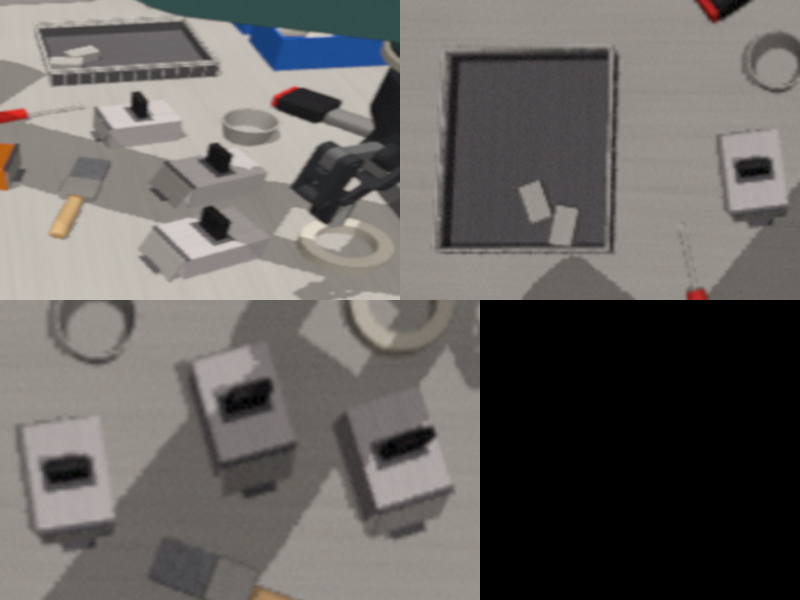

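Both guides lie in the basket at (535,200) and (563,225). All three pots stand upright where they were, with B and C ajar and A shut. The gripper is clear, so I am handing in.

```bash
python3 -c "
from workcell import manip
print(manip.hand_in())"
```

```text
the job is handed in; nothing more can be done
None
```

The job is handed in at about 32.5 s. Two of the three pots were loaded, and both of their guides are in the basket.

| Pot | Position (x, y) | Weight when lifted | What I did |
|---|---|---|---|
| A | (533, 12) | 2.1 N, empty | Set back down untipped |
| B | (594, -132) | 4.5 N, loaded | Tipped about 70° over the basket; 2.4 N afterwards |
| C | (556, -262) | 4.7 N, loaded | Tipped about 70° over the basket; 1.9 N afterwards |

- **Final pictures:** two blocks lie in the basket. All three pots stand upright where they were, with the flaps of B and C ajar and A's shut. I left the orange look-alike alone, and the gripper is open and clear.
- **Shifts and force:** A was put back about 3 mm from its start in y. The most I read on the wrist was about 10 N vertical, when C touched down.
- **What did not go cleanly:** the networks found only one of the three pots, so I measured the poses from the top picture. The single wrist-camera network call found nothing, but A's drawn roof outline matched its picture. During the first tip, joint 3 reached 2.48 against its 2.5 limit, so I tipped C farther out.

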